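# Find and seat the rocking garnish-pot lid

## Task

One of the four identical steel lids on the garnish pots is not seated: press each lid lightly near a short end until you find the one that rocks, then press that lid firmly at its middle until it is fully home and level. Only press with the fingertips, never harder than about 40 N: do not grip or lift a lid, and leave the bar tools standing around the pots where they are.

Things in the scene. Friction and masses are not known exactly. Their poses are not given: they have to be found in the camera images.
- lid_a_top (a point): Centre of the flat top face of one of the four identical brushed-steel lids, 90 long (own x) by 70 wide (own y), z up out of it. It covers a white ceramic pot. The tops are 75 to 80 above the work surface and differ from pot to pot, seated or not. Three lids are seated and do not give; one, it may be any, stands 6 above its rim on a soft pivot under its middle.
- lid_a (a joint): How far this lid has gone straight down since the start, m: 0 at first for all lids, 0.006 when the unseated one is home, negative if pulled up. The unseated one: 3 to 6 N pressed 30 mm from its centre towards a short end (own +x or -x) dips that end 5 mm; let go, it springs back; ends cannot be pressed home. 10 to 15 N at its middle slides it 6 mm down to a hard stop, where it stays and rocks no more.
- lid_b_top (a point): Centre of the flat top face of one of the four identical brushed-steel lids, 90 long (own x) by 70 wide (own y), z up out of it. It covers a white ceramic pot. The tops are 75 to 80 above the work surface and differ from pot to pot, seated or not. Three lids are seated and do not give; one, it may be any, stands 6 above its rim on a soft pivot under its middle.
- lid_b (a joint): How far this lid has gone straight down since the start, m: 0 at first for all lids, 0.006 when the unseated one is home, negative if pulled up. The unseated one: 3 to 6 N pressed 30 mm from its centre towards a short end (own +x or -x) dips that end 5 mm; let go, it springs back; ends cannot be pressed home. 10 to 15 N at its middle slides it 6 mm down to a hard stop, where it stays and rocks no more.
- lid_c_top (a point): Centre of the flat top face of one of the four identical brushed-steel lids, 90 long (own x) by 70 wide (own y), z up out of it. It covers a white ceramic pot. The tops are 75 to 80 above the work surface and differ from pot to pot, seated or not. Three lids are seated and do not give; one, it may be any, stands 6 above its rim on a soft pivot under its middle.
- lid_c (a joint): How far this lid has gone straight down since the start, m: 0 at first for all lids, 0.006 when the unseated one is home, negative if pulled up. The unseated one: 3 to 6 N pressed 30 mm from its centre towards a short end (own +x or -x) dips that end 5 mm; let go, it springs back; ends cannot be pressed home. 10 to 15 N at its middle slides it 6 mm down to a hard stop, where it stays and rocks no more.
- lid_d_top (a point): Centre of the flat top face of one of the four identical brushed-steel lids, 90 long (own x) by 70 wide (own y), z up out of it. It covers a white ceramic pot. The tops are 75 to 80 above the work surface and differ from pot to pot, seated or not. Three lids are seated and do not give; one, it may be any, stands 6 above its rim on a soft pivot under its middle.
- lid_d (a joint): How far this lid has gone straight down since the start, m: 0 at first for all lids, 0.006 when the unseated one is home, negative if pulled up. The unseated one: 3 to 6 N pressed 30 mm from its centre towards a short end (own +x or -x) dips that end 5 mm; let go, it springs back; ends cannot be pressed home. 10 to 15 N at its middle slides it 6 mm down to a hard stop, where it stays and rocks no more.
- board: Dark wooden serving board, fixed, 150 (own x) by 560 (own y), 15 thick, with the four pots in a row along its own y, 130 apart, long sides roughly along its own x. Origin under its centre, on the work surface.
- stopper_mid (a point): Bystander, not part of the work: black rubber bottle stopper, standing, 34 high, 32 across, between two pots. The point is its centre, 17 above its foot, loose.
- glass_cork_mid (a point): Bystander, not part of the work: frosted glass cork standing on its head, 32 high, 32 across, between two pots. The point is its centre, 16 above its foot, loose.
- corkscrew_mid (a point): Bystander, not part of the work: T-shaped corkscrew lying flat, olive-wood handle 100 long and 22 thick, steel worm 80 long. The point is its centre, 11 above its foot, loose.
- jigger_mid (a point): Bystander, not part of the work: steel double-cone measure standing, 60 high, 34 across, between two pots. The point is its centre, 30 above its foot, loose.
- muddler_mid (a point): Bystander, not part of the work: wooden muddler (pestle) standing upright, 180 high, 32 across, beyond the board. The point is its centre, 90 above its foot, loose.
- bitters_mid (a point): Bystander, not part of the work: small brown bitters bottle standing, 110 high, 44 across, beyond the board. The point is its centre, 55 above its foot, loose.
- pot_a: The white ceramic pot, 80 by 60, that carries the lid of the same letter; fixed. Its origin lies under the middle of its foot, 65 below the lid's top face at the start; axes as the lid's.
- pot_b: The white ceramic pot, 80 by 60, that carries the lid of the same letter; fixed. Its origin lies under the middle of its foot, 65 below the lid's top face at the start; axes as the lid's.
- pot_c: The white ceramic pot, 80 by 60, that carries the lid of the same letter; fixed. Its origin lies under the middle of its foot, 65 below the lid's top face at the start; axes as the lid's.
- pot_d: The white ceramic pot, 80 by 60, that carries the lid of the same letter; fixed. Its origin lies under the middle of its foot, 65 below the lid's top face at the start; axes as the lid's.

How it is judged:
On the way, in this order (a step that is already met when the one before it is completed fails the run):
1. the unseated lid is made to rock by a finger pressing on it (((angle between lid_a_top's own z axis and vertical above 0.09 rad and value of joint lid_a below 0.003 m and contact force between the fingers and pot_a above 0.3 N) or (angle between lid_b_top's own z axis and vertical above 0.09 rad and value of joint lid_b below 0.003 m and contact force between the fingers and pot_b above 0.3 N) or (angle between lid_c_top's own z axis and vertical above 0.09 rad and value of joint lid_c below 0.003 m and contact force between the fingers and pot_c above 0.3 N) or (angle between lid_d_top's own z axis and vertical above 0.09 rad and value of joint lid_d below 0.003 m and contact force between the fingers and pot_d above 0.3 N))), for 0.1 s.
2. that lid is pressed home and level (value of joint any of lid_a, lid_b, lid_c, lid_d above 0.0045 m and angle between each of lid_a_top, lid_b_top, lid_c_top, lid_d_top's own z axis and vertical below 0.035 rad and value of joint each of lid_a, lid_b, lid_c, lid_d above -0.003 m), for 0.1 s.
At the end, for the whole second after the job is handed in: The unseated lid has gone down at least 4.5 mm of its 6 mm and lies within 2 degrees of level; the other three lids (which cannot go down) are not pulled up by more than 3 mm and are level too; all lids are at rest (all of step 2 and velocity of joint lid_a between -0.005 and 0.005 m/s and velocity of joint lid_b between -0.005 and 0.005 m/s and velocity of joint lid_c between -0.005 and 0.005 m/s and velocity of joint lid_d between -0.005 and 0.005 m/s); the robot touches nothing.
It fails at once if a lid is lifted (pulled up more than 5 mm) (value of joint any of lid_a, lid_b, lid_c, lid_d below -0.005 m).
It fails at once if a pot or its lid is pressed with more than 90 N (contact force between any of the arm, the fingers and pot_a above 90 N or contact force between any of the arm, the fingers and pot_b above 90 N or contact force between any of the arm, the fingers and pot_c above 90 N or contact force between any of the arm, the fingers and pot_d above 90 N).
It fails at once if a bystander is moved more than 25 mm or lifted (distance of any of stopper_mid, glass_cork_mid, corkscrew_mid, jigger_mid, muddler_mid, bitters_mid from where it was at the start of the episode above 0.025 m).
It also fails if it takes over 48 s, if anything falls off the work surface, if the arm or the gripper's body presses on something with over 40 N, if the wrist force passes 120 N, or if a joint passes its speed limit or range.

## Robot

A 7-joint arm with a two-finger parallel gripper is mounted at the origin on the work surface. World frame = base frame: x ahead of the robot, y to its left, z up, the work surface at z = 0. Lengths are in m, angles in rad, forces in N, time in s.
With the tool pointing down it reaches from about 0.35 to 0.9 m from the base axis. Payload 19.9 kg.
Tool frame: the origin (TCP) lies between the finger pads; the fingertips stand 14 mm ahead of it and the grasp point (between the pads) lies 5 mm behind it; z points along the fingers, y is the line along which they close (so a half turn about z gives the same grasp; the last joint's range is limited). The gripper opens to 85 mm and grips with 20 to 120 N. Pads are 22 mm wide; open, the fingers measure 114 mm over their backs; the gripper's body (76 mm by 85 mm) begins 54 mm behind the grasp point. The pads swing forward as they close: fully open they stand 13 mm farther back than shut.
Start: joints at [1.147, 0.417, -0.01, 1.614, 0.005, 1.111, -0.053], TCP at [0.233, -0.58, 0.245] pointing down, gripper open.
Joint ranges: [-2.81, 2.81], [-0.39, 2.02], [-1.27, 1.25], [0.06, 2.57], [-1.19, 4.33], [0.19, 2], [-2.82, 2.82]. Speed limits (rad/s): [1.89, 1.89, 2.39, 2.39, 3.01, 3.01, 3.01].

## Interface

Orientations are given as a unit quaternion [x, y, z, w].
In Python, from bench import robot gives the robot as it stands.
- The arm moves only by the tool apply_moves, never from a script. Its argument "deltas" is a list of rows, each a list of 7 numbers: the shift along the world's x, y, z in mm, then the turn, a rotation vector about the world's x, y, z in degrees, then the finger opening in mm, from 0 to 85.4. In form: [[tx, ty, tz, rx, ry, rz, gripper], ...]. A call has 1 to 12 rows; each row is the pose to reach, as a shift and turn from the pose commanded when the call began; what a row does not reach only later rows make up. A row lasts 1/12 s, in which the tool goes at most 41.7 mm and 7.16 degrees, less where a joint would pass 70% of its speed; a pose out of reach is approached as far as the arm can. A call with a gripper value outside its range is refused whole. The fingers move at their own pace and stop on an object; "newtons" is the grip in N (left out, the last holds). Time passes only in rows, so rows that repeat a pose let the fingers close. It gives the time, the measured TCP pose, the force, the opening and the grip force at its end, in the units of the state.
- robot.observe(): the state, without advancing time (a new reading comes with each control period).
- robot.capture(name): name is "side" or "top" or "wrist"; returns a dict with "image" (400x640x3 uint8, red, green, blue), "fov_y" (degrees; the focal length in pixels is half the picture's height over the tangent of half this angle, whatever the lens; pixels are square), "cx", "cy" (the principal point, pixels), "rvec" (rotation vector, rad) and "tvec" (3), from world to camera coordinates, as OpenCV has them; the wrist camera has in their place "mount" (4x4, takes a point from camera to tool coordinates, whose origin is the TCP and whose axes are the flange's). Camera axes: x right, y down, z forward; pixel columns grow to the right and rows downward; lengths in m; the calibration is good to about 2 mm. A picture is of the moment at which its call begins: read the wrist's pose just before it. There is no depth.
- robot.finish_job(): hands the job in; it is judged then, once.
The state is a dict: "clock": time; "q": joint angles; "qd": joint speeds; "joint_efforts": joint torques, N m; "eef_pos": TCP position; "tool_rot": TCP orientation; "wrist_force": force on the tool from outside, world axes, zero at the start; "moment": the same for the moment, N m; "width": opening from 0.0 (shut) to 1.0 (fully open); "finger_force": force on a finger pad.
Only numpy, scipy, OpenCV 4.12 (cv2) and the standard library are available. Lean on these libraries where they do the work, as an engineer would, in place of code of your own. Each camera call takes 0.05 s, during which the arm holds its last target. There are 200 camera calls.

## Working session

There is one attempt and no reset: what is moved stays moved. The work goes in short steps, Python scripts to look and compute and a tool call to move; the robot and the scene stay as the last step left them, time stands still between calls to the robot, and variables do not carry over. Pictures are saved under pics/ and viewed, at most 10 in all, crops included, and the job is handed in when it is done.

Besides the shell and the picture viewer there is one more tool, called after "Emit:" as a command line: name --pt "numbers of a row" for each row, then --argument value for the rest. apply_moves: Moves the arm, as the interface text tells. Its arguments: {"type":"object","properties":{"deltas":{"type":"array"},"newtons":{"type":"number"}},"required":["deltas"]}

```bash
mkdir -p pics; cat > h.py <<'E'
import numpy as np,cv2,pickle
from bench import robot
def cap(n):
    c=robot.capture(n); cv2.imwrite(f'pics/{n}0.png',c['image'][:,:,::-1]); pickle.dump(c,open(n+'.pkl','wb')); return c
def ray(c,u,v,z):
    f=200/np.tan(np.radians(c['fov_y'])/2); R=cv2.Rodrigues(np.array(c['rvec'],float))[0]; t=np.array(c['tvec'],float).ravel()
    o=-R.T@t; d=R.T@np.array([(u-c['cx'])/f,(v-c['cy'])/f,1]); return o+d*(z-o[2])/d[2]
E
python3 - <<'E'
from h import *
for n in('top','side'):
    c=cap(n); print(n,{k:v for k,v in c.items() if k!='image'})
print(robot.observe())
E
```

```text
top {'fov_y': 44.688157884924735, 'cx': 322.3190320189098, 'cy': 202.58204561918365, 'rvec': array([ 2.1448207 , -2.15186579,  0.12607618]), 'tvec': array([0.04223196, 0.63991371, 0.8894451 ])}
side {'fov_y': 50.646817729259034, 'cx': 322.0133960674934, 'cy': 199.1040605053046, 'rvec': array([ 2.18354748, -0.07499926,  0.0370198 ]), 'tvec': array([-0.62940109,  0.1143179 ,  0.95213967])}
{'clock': 0.1, 'q': array([ 1.14648775,  0.41794251, -0.0102966 ,  1.61408831,  0.00464715,
        1.110668  , -0.05299275]), 'qd': array([-0.00108467, -0.0022171 , -0.00015515, -0.00182546, -0.00033867,
       -0.00138702,  0.00120468]), 'joint_efforts': array([ 1.45687343e-03, -8.65810990e+01,  6.79985136e-01, -4.35632801e+01,
        1.91444065e-02,  5.01814939e-03, -4.47485888e-05]), 'eef_pos': array([ 0.23335362, -0.57950269,  0.24471599]), 'tool_rot': array([ 9.81739263e-01,  1.90230721e-01, -1.22411406e-04, -5.27129391e-04]), 'wrist_force': array([-0.49278298,  1.00173536,  0.09775062]), 'moment': array([ 0.04589887,  0.02170415, -0.02429223]), 'finger_force': 0.0, 'width': 0.9969860017633665}
```

View pics/top0.png

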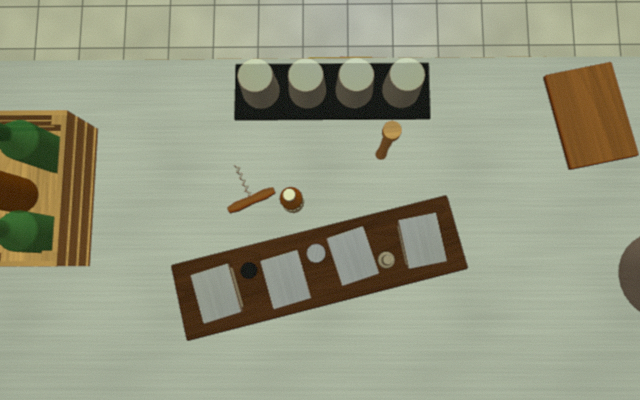

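View pics/side0.png

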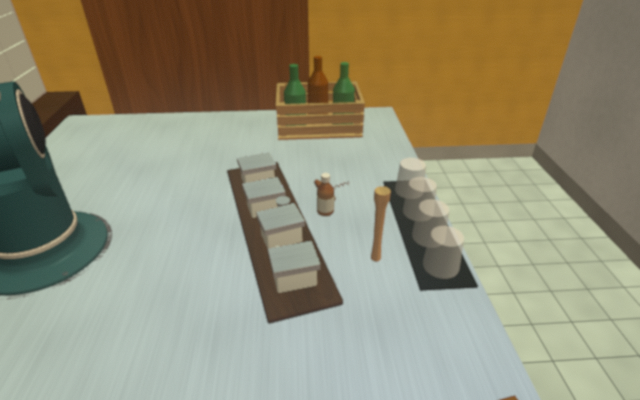

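The top view shows the four lids at about (216,293), (285,279), (353,255) and (422,240). The stopper is at (248,270), the jigger at (316,253), the cork at (386,260), the bitters bottle at (291,198) and the muddler at (390,135). The side view shows the lids in a row, with heights that are hard to tell apart.

```bash
python3 - <<'E'
from h import *
c=pickle.load(open('top.pkl','rb')); im=c['image'][:,:,::-1].copy()
b=np.array([[176,266],[445,199],[464,267],[190,336]],np.int32)
m=np.zeros((400,640),np.uint8); cv2.fillPoly(m,[b],255)
hsv=cv2.cvtColor(im,cv2.COLOR_BGR2HSV)
w=((hsv[...,1]<45)&(hsv[...,2]>125)).astype(np.uint8)*255&m
w=cv2.morphologyEx(w,cv2.MORPH_OPEN,np.ones((5,5)))
for k in cv2.findContours(w,0,1)[0]:
    if cv2.contourArea(k)<900: continue
    r=cv2.minAreaRect(k); p=cv2.boxPoints(r); P=np.array([ray(c,*q,0.0775) for q in p])
    ctr=ray(c,*r[0],0.0775); e1=P[1]-P[0];e2=P[2]-P[1]
    L,S=(e1,e2) if np.linalg.norm(e1)>np.linalg.norm(e2) else (e2,e1)
    print(np.round(r[0],1),ctr.round(4),'L %.4f S %.4f ang %.1f'%(np.linalg.norm(L),np.linalg.norm(S),np.degrees(np.arctan2(L[1],L[0]))))
for n,u,v,z in(('stop',248,270,.03),('jig',316,253,.07),('cork',386,260,.04),('bit',289,195,.11),('mud',392,129,.18)): print(n,ray(c,u,v,z).round(3))
E
```

```text
[215.2 293.2] [0.4716 0.2331 0.0775] L 0.0900 S 0.0695 ang -163.0
[285.1 279.1] [0.4964 0.1073 0.0775] L 0.0888 S 0.0698 ang -163.3
[352.5 255.5] [ 0.5384 -0.0148  0.0775] L 0.0889 S 0.0693 ang -162.3
[422.2 240.1] [ 0.5659 -0.1416  0.0775] L 0.0891 S 0.0694 ang -169.6
stop [0.512 0.182 0.03 ]
jig [0.543 0.052 0.07 ]
cork [ 0.531 -0.08   0.04 ]
bit [0.645 0.098 0.11 ]
mud [ 0.745 -0.077  0.18 ]
```

The lid sizes (about 89 x 69.5 mm) and the 130 mm spacing agree with what is given. I'll start with the nearest lid, pressing its end closest to the robot at (0.536,-0.147).

Emit:
apply_moves --pt "303 432.5 -125 0 0 0 0" --pt "303 432.5 -125 0 0 0 0" --pt "303 432.5 -125 0 0 0 0" --pt "303 432.5 -125 0 0 0 0" --pt "303 432.5 -125 0 0 0 0" --pt "303 432.5 -125 0 0 0 0" --pt "303 432.5 -125 0 0 0 0" --pt "303 432.5 -125 0 0 0 0" --pt "303 432.5 -125 0 0 0 0" --pt "303 432.5 -125 0 0 0 0" --pt "303 432.5 -125 0 0 0 0" --pt "303 432.5 -125 0 0 0 0"

```text
clock: 1.1
eef_pos: [0.5133, -0.1794, 0.1295]
tool_rot: [0.982, 0.19, -0.0, -0.0]
wrist_force: [0.9, -0.6, 1.0]
width: 0.002
finger_force: 0.0
```

Emit:
apply_moves --pt "23 32 -24 0 0 0 0" --pt "23 32 -24 0 0 0 0" --pt "23 32 -24 0 0 0 0" --pt "23 32 -24 0 0 0 0"

```text
clock: 1.43
eef_pos: [0.5352, -0.1495, 0.1058]
tool_rot: [0.982, 0.19, -0.001, -0.0]
wrist_force: [-0.5, -0.6, 0.5]
width: 0.001
finger_force: 0.0
```

```bash
python3 - <<'E'
from h import *
cap('wrist'); o=robot.observe(); print(o['eef_pos'],o['wrist_force'])
E
```

```text
[ 0.53513271 -0.15033288  0.10620122] [-0.26052953  0.07045841  0.43988413]
```

View pics/wrist0.png

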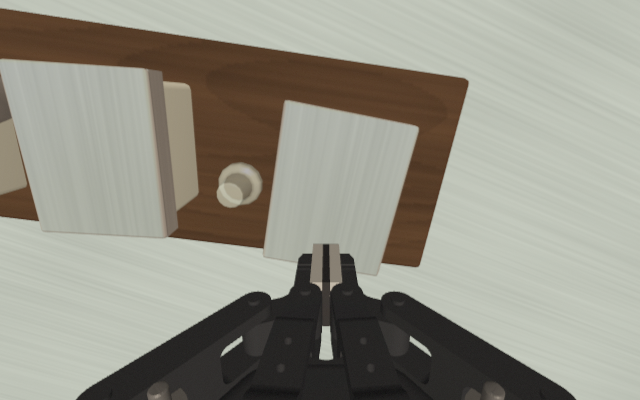

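The wrist view shows the fingertips at (325,250), just inside the near short edge of the lid and roughly on its centreline. Next I'll lower slowly.

Emit:
apply_moves --pt "0 0 -4 0 0 0 0" --pt "0 0 -8 0 0 0 0" --pt "0 0 -10 0 0 0 0" --pt "0 0 -11 0 0 0 0" --pt "0 0 -12 0 0 0 0"

```text
clock: 1.9
eef_pos: [0.5355, -0.1496, 0.094]
tool_rot: [0.982, 0.19, -0.0, -0.0]
wrist_force: [-0.1, -0.9, 0.2]
width: 0.003
finger_force: 0.0
```

Emit:
apply_moves --pt "0 0 -1 0 0 0 0" --pt "0 0 -2 0 0 0 0" --pt "0 0 -2 0 0 0 0"

```text
clock: 2.15
eef_pos: [0.5356, -0.1493, 0.092]
tool_rot: [0.982, 0.19, -0.0, -0.0]
wrist_force: [0.4, 0.3, 0.9]
width: 0.004
finger_force: 0.2
```

Emit:
apply_moves --pt "0 0 -1 0 0 0 0" --pt "0 0 -2 0 0 0 0" --pt "0 0 -2 0 0 0 0"

```text
clock: 2.4
eef_pos: [0.5355, -0.1493, 0.09]
tool_rot: [0.982, 0.19, -0.0, -0.0]
wrist_force: [-1.0, -0.4, 2.5]
width: 0.003
finger_force: 1.3
```

Emit:
apply_moves --pt "0 0 -1 0 0 0 0" --pt "0 0 -1 0 0 0 0"

```text
clock: 2.57
eef_pos: [0.5355, -0.1493, 0.089]
tool_rot: [0.982, 0.19, -0.0, -0.0]
wrist_force: [-2.5, -1.6, 4.0]
width: -0.001
finger_force: 1.9
```

Emit:
apply_moves --pt "0 0 -1 0 0 0 0" --pt "0 0 -1 0 0 0 0"

```text
clock: 2.73
eef_pos: [0.5356, -0.1494, 0.0883]
tool_rot: [0.982, 0.19, -0.0, 0.0]
wrist_force: [-5.3, 0.1, 8.2]
width: -0.002
finger_force: 4.6
```

```bash
python3 - <<'E'
from h import *
a=pickle.load(open('side.pkl','rb'))['image']; c=robot.capture('side')['image']
w=robot.capture('wrist')['image']
f=lambda i:cv2.resize(i[220:300,250:340],None,fx=4.4,fy=4.4,interpolation=2)
x=np.hstack([f(a),f(c)]); cv2.imwrite('pics/cmp1.png',x[:,:,::-1]); print(x.shape,robot.observe()['wrist_force'])
E
```

```text
(352, 792, 3) [-3.39353575 -0.22530355  8.26377977]
```

View pics/cmp1.png

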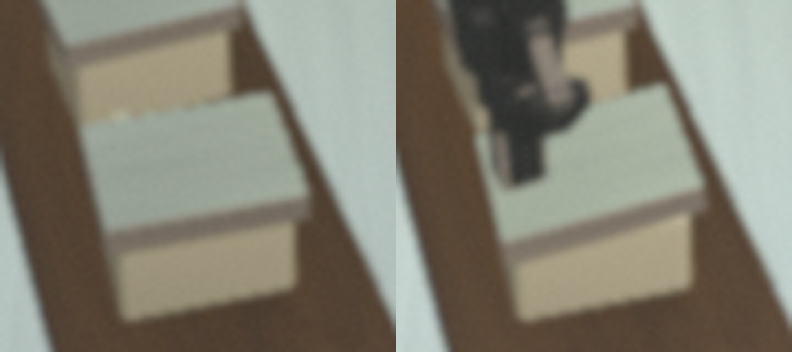

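The lid tilts: in the crop the front edge's left corner drops from y 235 to 245 and the right corner rises from 198 to 190. I'll put a number on the tilt by projecting the lid model.

```bash
python3 - <<'E'
from h import *
c=pickle.load(open('side.pkl','rb')); f=200/np.tan(np.radians(c['fov_y'])/2)
K=np.array([[f,0,c['cx']],[0,f,c['cy']],[0,0,1]])
a=np.radians(10.4)
for t in(0,.06,.09,.12,.165):
    X=[]
    for sx in(-1,1):
        x,y=sx*.045*np.cos(t),-.035
        X.append([.566+x*np.cos(a)-y*np.sin(a),-.1416+x*np.sin(a)+y*np.cos(a),.0775+sx*.045*np.sin(t)])
    p=cv2.projectPoints(np.array(X),c['rvec'],c['tvec'],K,None)[0][:,0]; p=(p-[250,220])*4.4
    print(t,p.round(0).tolist(),'slope %.3f'%((p[1]-p[0])[1]/(p[1]-p[0])[0]))
print(robot.observe()['wrist_force'],robot.observe()['eef_pos'])
E
```

```text
0 [[104.0, 229.0], [310.0, 192.0]] slope -0.179
0.06 [[104.0, 233.0], [310.0, 187.0]] slope -0.224
0.09 [[105.0, 235.0], [310.0, 185.0]] slope -0.247
0.12 [[105.0, 238.0], [309.0, 183.0]] slope -0.270
0.165 [[106.0, 241.0], [309.0, 179.0]] slope -0.304
[-3.39353575 -0.22530355  8.26377977] [ 0.53558376 -0.14938057  0.08832702]
```

The tilt comes out at about 0.12 rad with no sink at the middle. I'll hold with a touch more pressure, then lift off.

Emit:
apply_moves --pt "0 0 -0.3 0 0 0 0" --pt "0 0 -0.3 0 0 0 0" --pt "0 0 -0.3 0 0 0 0"

```text
clock: 3.08
eef_pos: [0.5356, -0.1494, 0.0882]
tool_rot: [0.982, 0.19, -0.0, 0.0]
wrist_force: [-6.0, 0.1, 10.8]
width: -0.0
finger_force: 5.7
```

Emit:
apply_moves --pt "0 0 5 0 0 0 0" --pt "0 0 12 0 0 0 0" --pt "15 3 12 0 0 0 0" --pt "30.5 7.5 12 0 0 0 0" --pt "30.5 7.5 12 0 0 0 0" --pt "30.5 7.5 6 0 0 0 0" --pt "30.5 7.5 6 0 0 0 0"

```text
clock: 3.67
eef_pos: [0.5653, -0.1417, 0.0928]
tool_rot: [0.982, 0.19, -0.001, -0.0]
wrist_force: [-0.3, -0.9, -0.3]
width: -0.005
finger_force: 0.0
```

It was against the rocking stop. Now I'll press at the middle.

Emit:
apply_moves --pt "0 0 -1 0 0 0 0" --pt "0 0 -2 0 0 0 0" --pt "0 0 -3 0 0 0 0" --pt "0 0 -3 0 0 0 0"

```text
clock: 4.0
eef_pos: [0.5658, -0.142, 0.0909]
tool_rot: [0.982, 0.19, -0.0, 0.0]
wrist_force: [-0.1, -1.1, 1.4]
width: 0.0
finger_force: 0.6
```

Emit:
apply_moves --pt "0 0 -1 0 0 0 0" --pt "0 0 -2 0 0 0 0" --pt "0 0 -2 0 0 0 0"

```text
clock: 4.25
eef_pos: [0.5658, -0.142, 0.0889]
tool_rot: [0.982, 0.19, -0.0, 0.0]
wrist_force: [-2.5, 0.3, 4.4]
width: -0.001
finger_force: 2.0
```

Emit:
apply_moves --pt "0 0 -1 0 0 0 0" --pt "0 0 -1 0 0 0 0"

```text
clock: 4.42
eef_pos: [0.5659, -0.142, 0.088]
tool_rot: [0.982, 0.19, -0.0, 0.0]
wrist_force: [-1.8, -0.5, 4.0]
width: -0.001
finger_force: 2.3
```

Emit:
apply_moves --pt "0 0 -1 0 0 0 0" --pt "0 0 -2 0 0 0 0" --pt "0 0 -2 0 0 0 0"

```text
clock: 4.67
eef_pos: [0.5658, -0.142, 0.0863]
tool_rot: [0.982, 0.19, -0.0, 0.0]
wrist_force: [-4.8, 0.6, 10.2]
width: 0.003
finger_force: 5.0
```

Emit:
apply_moves --pt "0 0 -1 0 0 0 0" --pt "0 0 -1 0 0 0 0"

```text
clock: 4.83
eef_pos: [0.5659, -0.142, 0.0862]
tool_rot: [0.982, 0.19, -0.0, 0.0]
wrist_force: [-13.0, 1.5, 27.1]
width: -0.002
finger_force: 13.7
```

That is the hard stop, at about 27 N. I'll lift off and check.

Emit:
apply_moves --pt "0 0 0 0 0 0 0" --pt "0 0 4 0 0 0 0" --pt "0 0 15 0 0 0 0" --pt "0 0 50 0 0 0 0" --pt "-30 -60 80 0 0 0 0" --pt "-60 -90 80 0 0 0 0" --pt "-90 -120 80 0 0 0 0" --pt "-90 -120 80 0 0 0 0"

```text
clock: 5.5
eef_pos: [0.474, -0.2645, 0.1661]
tool_rot: [0.982, 0.189, 0.0, 0.001]
wrist_force: [0.9, -1.9, -0.1]
width: 0.001
finger_force: 0.0
```

```bash
python3 - <<'E'
from h import *
a=pickle.load(open('side.pkl','rb'))['image']; c=robot.capture('side')['image']
f=lambda i:cv2.resize(i[220:300,250:340],None,fx=4.4,fy=4.4,interpolation=2)
x=np.hstack([f(a),f(c)]); cv2.imwrite('pics/cmp2.png',x[:,:,::-1])
E
```

```text
(no output)
```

View pics/cmp2.png

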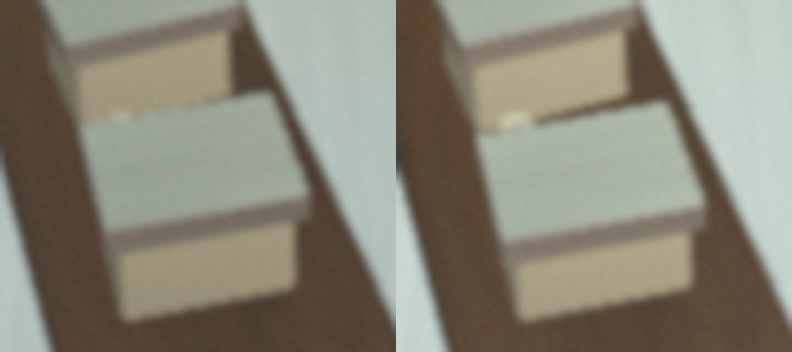

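The lid dropped about 10 px on both sides, which is about 6 mm, and its edge slope is unchanged, so it is home and level.

```bash
python3 -c "
from bench import robot
print(robot.finish_job())"
```

```text
the job is handed in; nothing more can be done
None
```

The unseated lid was the nearest one, at about (0.566, -0.142): it rocked roughly 0.12 rad, then went about 6 mm down to its stop under about 27 N and sits level; I handed the job in, but `finish_job()` gave no verdict.

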